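Open the big reagent jar in the chemistry classroom

TASK

Unscrew the cap of the big amber jar in the plywood rack by turning it anticlockwise until its threads are free, lift it off and set it down gently, open side down, fully on the white ceramic tile. Leave the smaller capped bottle standing in its place in the rack.

Things in the scene. Friction and masses are not known exactly. Their poses are not given: they have to be found in the camera images.
- cap_center (a point): centre (half-way up, on its axis) of the big jar's ribbed white screw cap, the widest and highest in the rack: 60 mm wide, 28 mm tall, 40 g, z up. Sits slack (2 mm side play, almost no torque). Coarse thread: turned anticlockwise from above it comes free 45 to 62 degrees from its start and stays free to 130 (turn about 80); turning does not raise it. Lift straight up 25 mm or more to clear.
- jar_mouth (a point): centre of the top of the big jar's neck, z up. Amber jar, 130 mm tall, 74 mm wide, neck 38 mm (50 over the threads), held fast in one of the three wells of a fixed plywood rack (100 x 310 mm, 45 high); the other wells hold the smaller bottle and a low glass beaker. With the cap on, the cap's centre is 8 mm below this point; the jar's shoulder starts 36 mm below it.
- tile: white glazed ceramic tile, 140 x 140 mm, 8 mm thick, fixed flat on the table; origin at the centre of its underside, on the table, x and y along its edges, z up. With the cap standing on it, the cap's centre is 22 mm above this origin
- bottle: bystander: small amber bottle, 46 mm in diameter, 85 mm tall with its small white cap, standing loose in its well of the rack; origin at the centre of its underside, z up along its axis
There are look-alikes about, which are no part of the job. Of the things shaped like the part that bears cap_center, the white one is meant. Of the things shaped like the tile, the white one is meant.

How it is judged:
On the way:
1. the cap is unscrewed and lifted clear of the jar's neck (z of cap_center in the frame of jar_mouth above 0.022 m), for 0.1 s.
At the end, for the whole second after the job is handed in: The cap rests still on the tile, open side down and level within 10 degrees, its centre within 42 mm of the tile's centre along each edge direction and 17 to 27 mm above its underside; the smaller bottle stands within 10 degrees of upright, less than 30 mm from its start (x of cap_center in the frame of tile between -0.042 and 0.042 m and y of cap_center in the frame of tile between -0.042 and 0.042 m and z of cap_center in the frame of tile between 0.017 and 0.027 m and angle between each of cap_center, bottle's own z axis and vertical below 0.17 rad and linear speed of cap below 0.02 m/s and distance of bottle from where it was at the start of the episode below 0.03 m); the robot touches nothing.
It fails at once if the cap is dropped or thrown: it moves faster than 0.7 m/s while no finger holds it (a free fall of more than about 25 mm) (linear speed of cap above 0.7 m/s and contact force between the fingers and cap below 0.05 N).
It fails at once if the smaller bottle is knocked over (tilted more than 30 degrees) (angle between bottle's own z axis and vertical above 0.52 rad).
It also fails if it takes over 48 s, if anything falls off the work surface, if the arm or the gripper's body presses on something with over 40 N, if the wrist force passes 120 N, or if a joint passes its speed limit or range.

ROBOT

A 6-joint arm with a two-finger parallel gripper is mounted at the origin on the work surface. World frame = base frame: x ahead of the robot, y to its left, z up, the work surface at z = 0. Lengths are in m, angles in rad, forces in N, time in s.
With the tool pointing down it reaches from about 0.275 to 0.825 m from the base axis. Payload 5.2 kg.
Tool frame: the origin (TCP) lies between the finger pads; the fingertips stand 19 mm ahead of it and the grasp point (between the pads) is the TCP; z points along the fingers, x is the direction in which the jaws open and shut, and the axes are right-handed (so a half turn about z gives the same grasp; the last joint's range is limited). The gripper opens to 93 mm and grips with 3 to 60 N. Pads are 15 mm wide; open, the fingers measure 128 mm over their backs; the gripper's body (75 mm by 188 mm) begins 65 mm behind the grasp point.
Start: joints at [0.996, 0.259, 1.535, -0, 1.348, -0.203], TCP at [0.2, 0.512, 0.238] pointing down, gripper open.
Joint ranges: [-3.14, 3.14], [-0.91, 2.08], [0.19, 2.58], [-1.22, 4.36], [0.22, 2.71], [-3.12, 3.12]. Speed limits (rad/s): [2.57, 2.57, 3.14, 3.14, 3.14, 3.14].

INTERFACE

Orientations are given as a unit quaternion [w, x, y, z].
In Python, from plant import sensors, capture, camera_info, ticket, nets gives the robot as it stands. The module is installed in compiled form; this text tells all that it offers.
- The arm moves only by the tool carry_out, never from a script. Its argument "steps" is text: rows parted by semicolons, each of 7 numbers parted by spaces: the finger opening in cm, from 0 to 9.3, then the shift along the tool's x, y, z in cm, then the turn, a rotation vector about the tool's x, y, z in degrees. A call has 1 to 20 rows; each row is the pose to reach, as a shift and turn from the pose commanded when the call began, along the tool's axes at that moment; what a row does not reach only later rows make up. A row lasts 1/8 s, in which the tool goes at most 62.5 mm and 10.7 degrees, less where a joint would pass 70% of its speed; a pose out of reach is approached as far as the arm can. A call with a gripper value outside its range is refused whole. The fingers move at their own pace and stop on an object; the grip force is fixed at half the most. Time passes only in rows, so rows that repeat a pose let the fingers close. It gives the time, the measured TCP pose, the force and the opening at its end, in the units of the state.
- sensors.state(): the state, without advancing time (a new reading comes with each control period).
- capture(name): name is "side" or "top"; returns the picture (384x512x3 uint8, blue, green, red); there is no depth.
- camera_info(name): a dict with "fx", "fy", "cx", "cy" (pixels), "xyz" and "orientation" of the camera in the world. Camera axes: x right, y up, looking along -z (the intrinsics and any distortion apply to the point x, -y, -z); pixel columns grow to the right and rows downward; lengths in m; the calibration is good to about 2 mm. A picture is of the moment at which its call begins. camera_info takes no time and is no camera call.
- ticket.finish_job(): hands the job in, once; it reports no verdict.
Trained networks look in the newest picture that a camera, given by its name, has taken for a name from the list of things; names that differ only in an ending like _2 or _b are one class to them, and where a whole thing is asked for, a point or a joint stands for the part that bears it (a point fixed in the world has none). Each returns a list of dicts, best first, with "confidence" (0 to 1); they miss things now and then, are a little off and sometimes report something else, mostly with a low value. They report only what shows in the picture. A call takes as long as a camera call. They do not tell look-alikes from the thing itself.
- nets.find_in(camera, name): "box" ([centre column, centre row, width, height] in pixels, round what is visible of it).
The state is a dict: "time": time; "q": joint angles; "joint_vel": joint speeds; "joint_torque": joint torques, N m; "eef_pos": TCP position; "eef_rot": TCP orientation; "ft_force": force on the tool from outside, world axes, zero at the start; "ft_torque": the same for the moment, N m; "finger_gap": opening from 0.0 (shut) to 1.0 (fully open).
Only numpy, scipy, OpenCV 4.12 (cv2) and the standard library are available. Lean on these libraries where they do the work, as an engineer would, in place of code of your own. Each camera call takes 0.05 s, during which the arm holds its last target. There are 200 camera calls.

## Working session

There is one attempt and no reset: what is moved stays moved. The work goes in short steps, Python scripts to look and compute and a tool call to move; the robot and the scene stay as the last step left them, time stands still between calls to the robot, and variables do not carry over. Pictures are saved under pics/ and viewed, about 8 in all and at most 12, crops included, and the job is handed in when it is done.

Besides the shell and the picture viewer there is one more tool, called after ">>>" as name(argument=value, ...) on one line, values as JSON. carry_out: Moves the arm, as the interface text tells. Its arguments: {"type":"object","properties":{"steps":{"type":"string"}},"required":["steps"]}

```bash
mkdir -p pics; cat > h.py <<'E'
import numpy as np, cv2
from scipy.spatial.transform import Rotation as R
from plant import sensors, capture, camera_info, ticket, nets
def rot(q): return R.from_quat([q[1],q[2],q[3],q[0]])
def ray(cam,u,v):
    c=camera_info(cam); d=np.array([(u-c['cx'])/c['fx'],-(v-c['cy'])/c['fy'],-1])
    return np.array(c['xyz']),rot(c['orientation']).apply(d)
def atz(cam,u,v,z):
    o,d=ray(cam,u,v); return o+d*(z-o[2])/d[2]
def proj(cam,p):
    c=camera_info(cam); x=rot(c['orientation']).inv().apply(np.array(p)-c['xyz'])
    return np.array([c['cx']+c['fx']*x[0]/-x[2], c['cy']-c['fy']*x[1]/-x[2]])
E
python3 - <<'E'
from h import *
ims=[]
for c in ("top","side"):
    cv2.imwrite(f"pics/{c}0.png",capture(c)); print(c,camera_info(c))
    for n in ("cap_center","tile","bottle","jar_mouth"):
        try:
            for d in nets.find_in(c,n)[:4]: print(c,n,np.round(d['box'],1),round(d['confidence'],2))
        except Exception as e: print(n,e)
s=sensors.state(); print(s)
E
```

```text
top {'fx': 490.5331676767504, 'fy': 490.5331676767504, 'cx': 258.43676136900575, 'cy': 191.10152001237114, 'xyz': array([ 0.44423066, -0.06087255,  1.32426979]), 'orientation': array([ 0.71584141,  0.03659242, -0.04457993, -0.69587693])}
top cap_center [208.2 164.9  23.3  22.9] 0.81
top cap_center [178.4 205.9  23.1  25.1] 0.62
top tile [307.8 217.7  68.9  69.3] 0.59
top tile [395.7 222.8  73.2  71.4] 0.58
top bottle [105.3 204.7  26.3  18.5] 0.71
top bottle [187.1 209.6  24.7  25. ] 0.46
top jar_mouth [183.5 207.4  26.4  29. ] 0.63
side {'fx': 366.0147083553579, 'fy': 366.0147083553579, 'cx': 255.70153371740926, 'cy': 190.9640720508212, 'xyz': array([ 0.15772971, -0.54125696,  0.66249302]), 'orientation': array([ 0.85899811,  0.3871815 , -0.1366361 , -0.30584849])}
side cap_center [206.4 147.8  25.4  20.7] 0.81
side cap_center [260.1 176.1  23.4  20.7] 0.57
side tile [378.9 344.1  86.7  79.7] 0.98
side tile [291.8 271.5  75.9  68.3] 0.63
side bottle [175.1 139.8  22.1  24.4] 0.84
side jar_mouth [210.  174.9  27.4  32.9] 0.98
{'time': 0.5, 'q': array([ 9.96205880e-01,  2.58612925e-01,  1.53502177e+00,  3.16918875e-05,
        1.34800018e+00, -2.02771004e-01]), 'joint_vel': array([ 0.00065831, -0.00030177, -0.00168204,  0.00152034,  0.00074632,
       -0.00087258]), 'joint_torque': array([-1.95899876e-03, -4.36809862e+01, -2.84070092e+01,  7.16795074e-02,
        3.23600066e-02, -2.45560688e-05]), 'eef_pos': array([0.1997721 , 0.51243244, 0.23763702]), 'eef_rot': array([-6.09683120e-06,  8.25626330e-01,  5.64217301e-01, -2.54427505e-05]), 'ft_force': array([-0.29223031,  0.36884161, -0.85584103]), 'ft_torque': array([-0.03724165, -0.00372921, -0.00569231]), 'finger_gap': 1.0028180261459287}
```

View pics/top0.png

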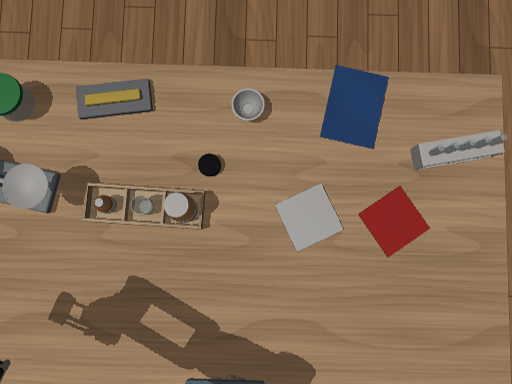

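View pics/side0.png

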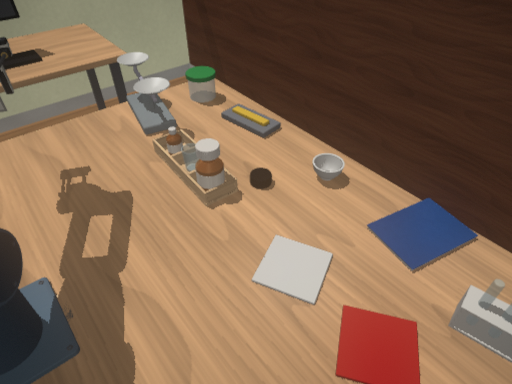

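The top view shows the big jar's white cap at about (177,206), the beaker at (143,205), the small bottle at (105,204), the white tile at (309,217), and the black cap and red/blue plates as decoys. In the side view the white cap is at (207,149) and the white tile at (293,268).

```bash
python3 - <<'E'
from h import *
def tri(a,b):
    A=[];B=[]
    (o1,d1),(o2,d2)=ray("top",*a),ray("side",*b)
    t=np.linalg.lstsq(np.c_[d1,-d2],o2-o1,rcond=None)[0]
    p,q=o1+d1*t[0],o2+d2*t[1]; return (p+q)/2,np.linalg.norm(p-q)
def blob(cam,u,v,r,th):
    im=cv2.imread(f"pics/{cam}0.png"); m=((im.min(2)>th)&(np.ptp(im,2)<45)).astype(np.uint8)
    n,l,st,c=cv2.connectedComponentsWithStats(m)
    k=l[v,u]; 
    return c[k],st[k],(l==k).astype(np.uint8)
for th in (110,130,150):
  for cam,u,v in (("top",177,206),("side",207,148),("top",309,217),("side",293,268)):
    c,st,m=blob(cam,u,v,0,th); print(th,cam,c.round(1),st)
    if u in(309,293): print(' tile',atz(cam,*c,.008).round(4), cv2.minAreaRect(cv2.findNonZero(m)))
print(tri((177.5,206),(206.8,148.5)))
for z in (.13,.14,.15): print(z,atz("top",177.5,205.5,z), proj("side",atz("top",177.5,205.5,z)))
p=[atz("top",*x,.045) for x in ((87,184),(204,189),(84,222),(202,228))]
print(np.round(p,3))
print('bottle',atz("top",100,202,.09))
im=cv2.imread("pics/side0.png")[100:220,140:290]; im2=cv2.imread("pics/top0.png")[150:250,70:220]
cv2.imwrite("pics/c0.png",np.vstack([cv2.resize(im,(600,480),interpolation=2)[:290],cv2.resize(im2,(600,400),interpolation=2)[80:380]]))
E
```

```text
110 top [175.5 204.4] [163 192  25  26 485]
110 side [203.9 147.4] [181 138  39  22 409]
110 top [308.7 216.9] [ 275  183   68   69 2711]
 tile [ 0.5305 -0.2106  0.008 ] ((308.7601623535156, 216.771484375), (52.55949401855469, 51.70331573486328), 64.65382385253906)
110 side [293.2 268.3] [ 252  235   81   69 3399]
 tile [ 0.5263 -0.2157  0.008 ] ((291.8377685546875, 266.94024658203125), (67.11622619628906, 54.226356506347656), 20.2248592376709)
130 top [175.6 204.5] [164 193  24  24 468]
130 side [206.6 144.9] [195 138  24  15 267]
130 top [308.7 217.2] [ 275  184   68   68 2658]
 tile [ 0.5297 -0.2106  0.008 ] ((308.6346130371094, 216.83602905273438), (52.50299835205078, 51.283573150634766), 64.59228515625)
130 side [293.1 268.1] [ 252  235   81   69 3360]
 tile [ 0.5265 -0.2151  0.008 ] ((291.8185119628906, 266.60400390625), (66.71791076660156, 53.75464630126953), 20.376434326171875)
150 top [175.6 204.5] [164 193  24  24 440]
150 side [206.7 144.7] [195 138  24  14 258]
150 top [308.7 216.9] [ 275  184   68   67 2581]
 tile [ 0.5304 -0.2107  0.008 ] ((308.6957092285156, 216.80203247070312), (50.75201416015625, 51.0849723815918), 64.65382385253906)
150 side [293.1 267.9] [ 252  235   80   68 3309]
 tile [ 0.5268 -0.2146  0.008 ] ((291.7807922363281, 266.4178161621094), (66.36233520507812, 53.136680603027344), 20.556047439575195)
(array([0.53937116, 0.12295547, 0.13534335]), np.float64(0.0003048193917562909))
0.13 [0.54115235 0.12376111 0.13      ] [207.47001682 149.84785893]
0.14 [0.54034079 0.12221512 0.14      ] [207.18251865 146.94328964]
0.15 [0.53952924 0.12066912 0.15      ] [206.88999311 143.98792928]
[[0.598 0.376 0.045]
 [0.593 0.07  0.045]
 [0.498 0.377 0.045]
 [0.491 0.071 0.045]]
bottle [0.54765157 0.32486905 0.09      ]
```

View pics/c0.png

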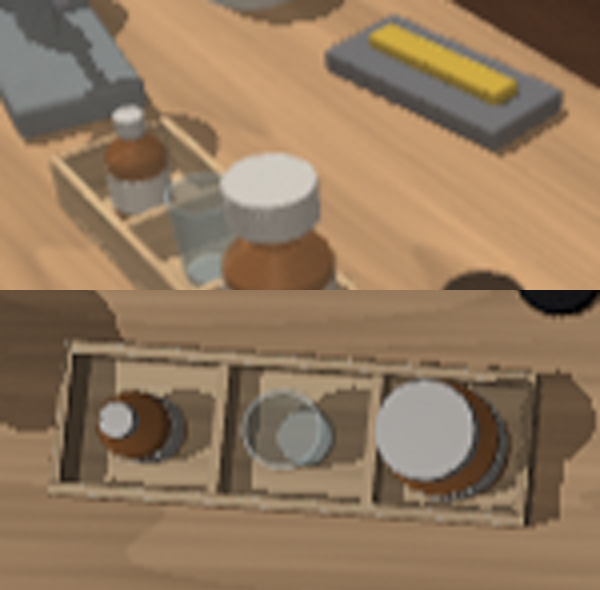

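The enlarged crop shows the white cap upright on the big jar, with its top-face centre at about (176,205) in the top view and (207.6,145) in the side view. The beaker is well below cap height.

```bash
cat >> h.py <<'E'
def tri(a,b):
    (o1,d1),(o2,d2)=ray("top",*a),ray("side",*b)
    t=np.linalg.lstsq(np.c_[d1,-d2],o2-o1,rcond=None)[0]
    p,q=o1+d1*t[0],o2+d2*t[1]; return (p+q)/2,np.linalg.norm(p-q)
def delta(target):
    s=sensors.state(); print('cm',(rot(s['eef_rot']).inv().apply(np.array(target)-s['eef_pos'])*100).round(2))
E
python3 - <<'E'
from h import *
for a in ((175.6,204.5),(176.1,205),(176.5,205)): print(tri(a,(207.4,145)))
def circ(cam,c,z,r=.03): return np.array([proj(cam,[c[0]+r*np.cos(t),c[1]+r*np.sin(t),z]) for t in np.linspace(0,6.283,60)])
# fit cylinder silhouette by IoU with white mask in both views
from scipy.optimize import minimize
ms={}
for cam,(u,v,th) in dict(top=(177,206,120),side=(207,148,130)).items():
    im=cv2.imread(f"pics/{cam}0.png").astype(int)
    win=np.zeros(im.shape[:2],bool); win[v-25:v+25,u-25:u+25]=1
    b,g,r=im[...,0],im[...,1],im[...,2]
    m=((r-b<35)&(b>85)&win).astype(np.uint8)
    n,l,st,c=cv2.connectedComponentsWithStats(m); k=l[v-3,u]; ms[cam]=(l==k); print(cam,st[k],c[k])
def cost(p):
    e=0
    for cam in ms:
        h=cv2.convexHull(np.vstack([circ(cam,p,p[2]),circ(cam,p,p[2]-.028)]).astype(np.float32))
        big=np.zeros((384*4,512*4),np.uint8); cv2.fillConvexPoly(big,np.round((h+.5)*4).astype(np.int32),255)
        e+=np.abs(cv2.resize(big,(512,384),interpolation=cv2.INTER_AREA)/255.-ms[cam]).sum()
    return e
r=minimize(cost,[.54,.121,.148],method='Nelder-Mead',options=dict(initial_simplex=[[.54,.121,.148],[.546,.121,.148],[.54,.127,.148],[.54,.121,.155]])); print('cap top',r.x,r.fun)
delta([r.x[0],r.x[1],.25]); delta([r.x[0],r.x[1],r.x[2]-.014])
E
```

```text
(array([0.54302718, 0.12615748, 0.14250662]), np.float64(0.0013988520114719097))
(array([0.54190843, 0.12459891, 0.14379772]), np.float64(0.0017747164818510495))
(array([0.54166541, 0.12366976, 0.14441877]), np.float64(0.0012648361573249708))
top [164 192  25  26 495] [175.63636364 204.42828283]
side [182 139  38  32 784] [199.66454082 152.06377551]Traceback (most recent call last):
  File "<stdin>", line 20, in <module>
    res = _minimize_neldermead(fun, x0, args, callback, bounds=bounds,
                               **options)
    fxr = func(xr)
    fx = function(np.copy(x), *(wrapper_args + args))
  File "<stdin>", line 16, in cost
  File "<stdin>", line 3, in circ
  File "h.py", line 11, in proj
    c=camera_info(cam); x=rot(c['orientation']).inv().apply(np.array(p)-c['xyz'])
ValueError: time passes only in moves, steps and waits
```

```bash
sed -i 's/^def rot/import functools\ncamera_info=functools.cache(camera_info)\ndef rot/' h.py; python3 - <<'E'
from h import *
p=np.array([.542,.125,.144]); 
for z in (.144,.13): print(proj("top",[*p[:2],z]),proj("side",[*p[:2],z]))
delta([.542,.1245,.25]); delta([.542,.1245,.132])
E
```

```text
[176.12410697 204.63924769] [206.9769013 144.8772304]
[177.00735511 205.13901586] [207.47914691 149.50413678]
cm [-23.71  45.98  -1.24]
cm [-23.71  45.98  10.56]
```

>>> carry_out(steps="9.3 -6 11.5 -1.2 0 0 0;9.3 -12 23 -1.2 0 0 0;9.3 -18 34.5 -1.2 0 0 0;9.3 -23.7 46 -1.2 0 0 0;9.3 -23.7 46 -1.2 0 0 0;9.3 -23.7 46 -1.2 0 0 0;9.3 -23.7 46 -1.2 0 0 0;9.3 -23.7 46 -1.2 0 0 0;9.3 -23.7 46 -1.2 0 0 0;9.3 -23.7 46 -1.2 0 0 0;9.3 -23.7 46 -1.2 0 0 0;9.3 -23.7 46 -1.2 0 0 0")

```text
time: 2.0
eef_pos: [0.5412, 0.126, 0.2499]
eef_rot: [-0.0, 0.825, 0.565, 0.0]
ft_force: [-0.4, 0.0, 0.9]
finger_gap: 1.0
```

```bash
python3 - <<'E'
from h import *
a=capture("top");b=capture("side")
for c in("top","side"): print(c,[(d['box'],d['confidence']) for d in nets.find_in(c,"cap_center")])
cv2.imwrite("pics/1.png",np.hstack([cv2.resize(a[110:290,90:270],(400,400),interpolation=2),cv2.resize(b[40:220,120:300],(400,400),interpolation=2)]))
delta([.542,.1245,.132]);s=sensors.state();print(s['q'],proj("side",s['eef_pos']))
E
```

```text
top [([207.2, 164.2, 24.8, 20.5], 0.85)]
side [([205.1, 149.6, 23.2, 22.2], 0.9), ([259.8, 177.8, 23.8, 19.3], 0.86)]
cm [-0.08  0.04 11.79]
[ 2.67283188e-02  2.61666146e-01  1.50066402e+00  6.73354956e-05
  1.37898877e+00 -1.17364477e+00] [202.67681004 106.54933716]
```

View pics/1.png

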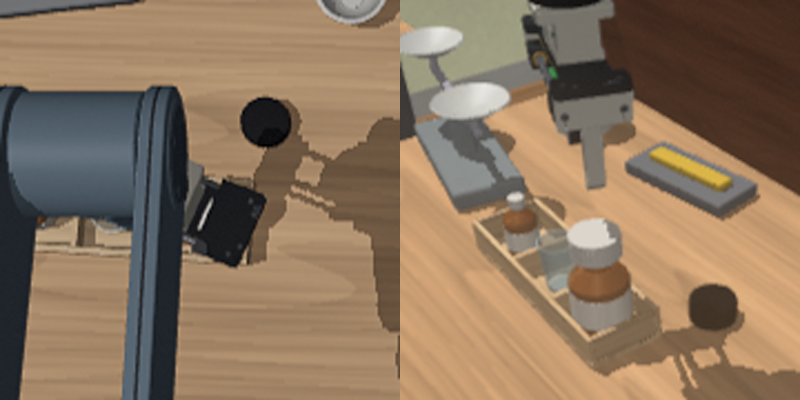

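The gripper hovers over the jar, with the cap at (207,149) in the side view and the fingers clear above it. The top view is now blocked by the arm. I'll descend next.

>>> carry_out(steps="9.3 0 0 4 0 0 0;9.3 0 0 7 0 0 0;9.3 0 0 9 0 0 0;9.3 0 0 10.5 0 0 0;9.3 0 0 11.9 0 0 0;9.3 0 0 11.9 0 0 0;9.3 0 0 11.9 0 0 0")

```text
time: 3.08
eef_pos: [0.5428, 0.1245, 0.1313]
eef_rot: [0.0, 0.826, 0.564, 0.0]
ft_force: [0.6, 0.4, 0.3]
finger_gap: 0.997
```

>>> carry_out(steps="5 0 0 0 0 0 0;5 0 0 0 0 0 0;5 0 0 0 0 0 0;5 0 0 0 0 0 0;5 0 0 0 0 0 0;5 0 0 0 0 0 0")

```text
time: 3.82
eef_pos: [0.5428, 0.1253, 0.1309]
eef_rot: [-0.0, 0.826, 0.564, 0.001]
ft_force: [1.3, 4.6, -0.2]
finger_gap: 0.64
```

```bash
python3 - <<'E'
from h import *
b=capture("side");s=sensors.state();print(s['finger_gap']*93,s['ft_force'],s['ft_torque'],rot(s['eef_rot']).inv().apply(s['ft_force']),s['eef_pos'])
cv2.imwrite("pics/2.png",cv2.resize(b[90:210,140:260],(600,600),interpolation=2))
E
```

```text
59.38616707933786 [1.76715847 5.55016166 0.16585877] [ 0.94767524 -0.36827225  0.07359616] [ 5.81322386 -0.36965838 -0.15631261] [0.54273731 0.12533312 0.13091671]
```

View pics/2.png

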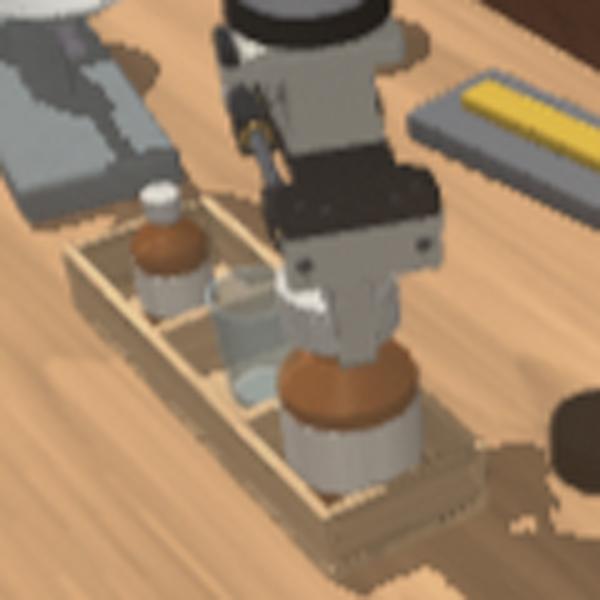

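The cap is gripped (gap 59.4 mm, near the 60 mm diameter), with a 6 N side load along tool x. I'll ease that out by 1.5 mm, then turn part-way and check the forces.

>>> carry_out(steps="5 0.15 0 0 0 0 0;5 0.15 0 0 0 0 0;5 0.15 0 0 0 0 -8;5 0.15 0 0 0 0 -16;5 0.15 0 0 0 0 -24;5 0.15 0 0 0 0 -30;5 0.15 0 0 0 0 -30;5 0.15 0 0 0 0 -30")

```text
time: 4.88
eef_pos: [0.543, 0.1258, 0.1308]
eef_rot: [0.0, 0.652, 0.758, 0.0]
ft_force: [0.5, 1.0, 2.5]
finger_gap: 0.638
```

```bash
cat > st.py <<'E'
from h import *
s=sensors.state();print(s['time'],s['finger_gap']*93,s['ft_torque'],rot(s['eef_rot']).inv().apply(s['ft_force']),s['eef_pos'],rot(s['eef_rot']).as_rotvec(degrees=True),s['q'][5])
x=rot(s['eef_rot']).as_matrix()[:,0];print('yaw',np.degrees(np.arctan2(x[1],x[0])))
E
python3 st.py
```

```text
4.875 59.29049921445262 [ 0.11399444 -0.14202781  0.0183117 ] [ 0.87631368  0.66909092 -2.51332995] [0.54297904 0.12577359 0.13084426] [1.17386078e+02 1.36424788e+02 1.03031098e-02] -1.692817871962481
yaw 98.57960382209554
```

Forces are now small, so I'll continue turning to about 82°.

>>> carry_out(steps="5 0 0 0 0 0 -8;5 0 0 0 0 0 -16;5 0 0 0 0 0 -24;5 0 0 0 0 0 -32;5 0 0 0 0 0 -40;5 0 0 0 0 0 -48;5 0 0 0 0 0 -54;5 0 0 0 0 0 -54;5 0 0 0 0 0 -54")

```text
time: 6.0
eef_pos: [0.5429, 0.126, 0.1309]
eef_rot: [0.0, 0.237, 0.971, 0.0]
ft_force: [-0.3, 2.6, 3.7]
finger_gap: 0.636
```

```bash
python3 st.py
```

```text
6.0 59.12022728553235 [ 0.32229775 -0.02178292  0.03477329] [ 1.42458723  2.14905963 -3.67520757] [0.54288718 0.12599882 0.13085612] [4.27057570e+01 1.74843403e+02 1.53373903e-02] -2.6346599650729425
yaw 152.54832986756904
```

>>> carry_out(steps="5 0 0 -0.2 0 0 0;5 0 0 -0.4 0 0 0;5 0 0 -0.6 0 0 0;5 0 0 -0.6 0 0 0")

```text
time: 6.5
eef_pos: [0.5426, 0.126, 0.1366]
eef_rot: [-0.0, 0.236, 0.972, 0.0]
ft_force: [-0.1, 1.7, -0.3]
finger_gap: 0.639
```

```bash
python3 st.py
```

```text
6.5 59.414563827520745 [ 0.48912775 -0.03154543 -0.01617006] [0.84068147 1.47788184 0.28014265] [0.54259963 0.12602967 0.13663545] [-4.24823921e+01 -1.74886515e+02 -3.15643486e-04] -2.6371600921251424
yaw 152.6930021114369
```

>>> carry_out(steps="5 0 0 -0.8 0 0 0;5 0 0 -1.6 0 0 0;5 0 0 -2.6 0 0 0;5 0 0 -4 0 0 0;5 0 0 -5.5 0 0 0;5 0 0 -7 0 0 0;5 0 0 -7 0 0 0;5 0 0 -7 0 0 0")

```text
time: 7.5
eef_pos: [0.5426, 0.1259, 0.2064]
eef_rot: [-0.0, 0.236, 0.972, -0.0]
ft_force: [0.3, 0.4, -0.7]
finger_gap: 0.637
```

```bash
python3 st.py; python3 - <<'E'
from h import *
b=capture("side")
cv2.imwrite("pics/3.png",cv2.resize(b[60:210,130:280],(600,600),interpolation=2))
# tile centre fit, both cameras
T=[np.array([.5297,-.2106]),np.array([.5265,-.2151])]; t=np.mean(T,0); print(t)
delta([*t,.2])
E
```

```text
7.5 59.2770365935626 [0.12167443 0.08271334 0.00181616] [-0.12895293  0.50734443  0.66225766] [0.54255955 0.12589651 0.20640421] [-4.24769461e+01 -1.74890536e+02  1.46086430e-02] -2.637287079445495
yaw 152.69697456933417
[ 0.5281  -0.21285]
cm [-14.27 -30.76   0.61]
```

View pics/3.png

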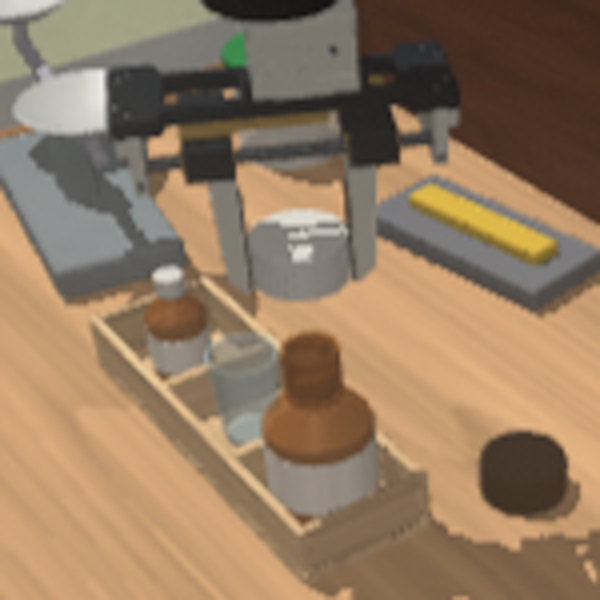

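The cap is held level above the bare neck, and the bottle and beaker are undisturbed. I'll carry it to the tile, turning the wrist back 60° on the way so joint 6 stays within range.

>>> carry_out(steps="5 -1.5 -3 0 0 0 6;5 -3 -6.5 0 0 0 14;5 -4.8 -10.4 0 0 0 22;5 -6.6 -14.2 0 0 0 30;5 -8.4 -18 0 0 0 38;5 -10 -22 0 0 0 46;5 -12 -26 0 0 0 54;5 -13.5 -29 0 0 0 60;5 -14.3 -30.8 0 0 0 60;5 -14.3 -30.8 0 0 0 60;5 -14.3 -30.8 0 0 0 60;5 -14.3 -30.8 0 0 0 60")

```text
time: 9.05
eef_pos: [0.5287, -0.212, 0.2067]
eef_rot: [-0.0, 0.69, 0.724, 0.0]
ft_force: [0.2, 0.2, 0.4]
finger_gap: 0.637
```

```bash
python3 st.py; python3 - <<'E'
from h import *
delta([.528,-.213,.06])
E
```

```text
9.05 59.233190412048934 [0.00657232 0.01735458 0.00792454] [ 0.16202771  0.183639   -0.36376026] [ 0.52871519 -0.21201472  0.2067096 ] [-1.24100875e+02 -1.30357009e+02 -2.10189317e-02] -2.1973404141636936
yaw 92.81679475002078
cm [-0.1  -0.08 14.67]
```

>>> carry_out(steps="5 0 0 4 0 0 0;5 0 0 8 0 0 0;5 0 0 12 0 0 0;5 0 0 15 0 0 0;5 0 0 16 0 0 0;5 0 0 16.5 0 0 0;5 0 0 17 0 0 0;5 0 0 17 0 0 0;5 0 0 17 0 0 0")

```text
time: 10.18
eef_pos: [0.529, -0.2137, 0.0374]
eef_rot: [0.001, 0.69, 0.724, 0.0]
ft_force: [0.0, 0.4, -0.5]
finger_gap: 0.64
```

```bash
python3 st.py; python3 - <<'E'
from h import *
b=capture("side")
cv2.imwrite("pics/4.png",cv2.resize(b[190:330,220:360],(600,600),interpolation=2))
E
```

```text
10.175 59.54456821299476 [ 0.04121202 -0.00708133  0.01868525] [0.35059493 0.0334266  0.49444469] [ 0.52901192 -0.21365887  0.03737346] [1.24199961e+02 1.30181388e+02 2.20706096e-02] -2.1971144330780255
yaw 92.69394181099062
```

View pics/4.png

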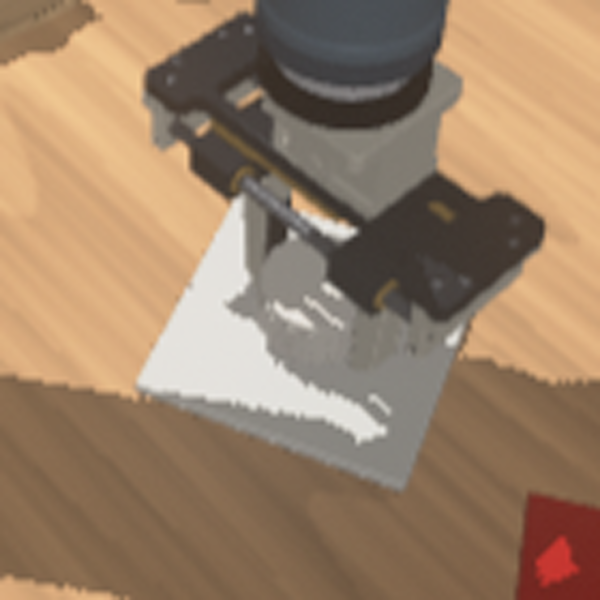

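The cap hangs just over the middle of the white tile. I'll lower the last millimetres with force checks.

>>> carry_out(steps="5 0 0 0.2 0 0 0;5 0 0 0.4 0 0 0;5 0 0 0.6 0 0 0;5 0 0 0.8 0 0 0;5 0 0 0.8 0 0 0")

```text
time: 10.85
eef_pos: [0.5284, -0.2133, 0.0284]
eef_rot: [-0.0, 0.69, 0.724, -0.0]
ft_force: [-0.3, 0.6, -0.7]
finger_gap: 0.638
```

>>> carry_out(steps="5 0 0 0.05 0 0 0;5 0 0 0.1 0 0 0;5 0 0 0.1 0 0 0")

```text
time: 11.22
eef_pos: [0.5286, -0.2134, 0.0276]
eef_rot: [0.0, 0.69, 0.724, 0.0]
ft_force: [0.7, 0.4, 0.1]
finger_gap: 0.639
```

>>> carry_out(steps="6.1 0 0 0 0 0 0;6.4 0 0 0 0 0 0;6.8 0 0 0 0 0 0;7.5 0 0 0 0 0 0;9.3 0 0 0 0 0 0;9.3 0 0 0 0 0 0;9.3 0 0 0 0 0 0;9.3 0 0 0 0 0 0")

```text
time: 12.22
eef_pos: [0.5286, -0.2134, 0.0277]
eef_rot: [0.0, 0.69, 0.724, -0.0]
ft_force: [0.3, -1.0, 0.5]
finger_gap: 0.999
```

>>> carry_out(steps="9.3 0 0 -1 0 0 0;9.3 0 0 -3 0 0 0;9.3 0 0 -6 0 0 0;9.3 0 0 -11 0 0 0;9.3 0 0 -16 0 0 0;9.3 0 6 -20 0 0 0;9.3 0 12 -20 0 0 0;9.3 0 18 -20 0 0 0;9.3 0 18 -20 0 0 0;9.3 0 18 -20 0 0 0")

```text
time: 13.48
eef_pos: [0.7079, -0.2046, 0.2271]
eef_rot: [-0.001, 0.69, 0.724, -0.0]
ft_force: [-0.2, 0.1, 0.3]
finger_gap: 0.996
```

```bash
python3 st.py; python3 - <<'E'
from h import *
a=capture("top");b=capture("side")
for c in("top","side"):
  for n in("cap_center","bottle","tile"): print(c,n,[(np.round(d['box'],1),round(d['confidence'],2)) for d in nets.find_in(c,n)])
print(proj("side",[.5285,-.2134,.022]),proj("side",[.528,-.213,.008]),proj("top",[.5285,-.2134,.036]))
cv2.imwrite("pics/5.png",np.vstack([cv2.resize(a[90:290,80:360],(560,400),interpolation=2)[:300],cv2.resize(b[110:310,130:400],(540,400)).copy()[100:,:] if 0 else cv2.resize(b[120:320,140:420],(560,300))]))
E
```

```text
13.475 92.6709558298104 [ 0.06319518 -0.00494635  0.01331702] [ 0.07419402 -0.15826137 -0.28792532] [ 0.70789642 -0.20463542  0.22711843] [-1.24159529e+02 -1.30213694e+02  7.54463784e-02] -2.050546199580606
yaw 92.72678203191359
top cap_center [(array([208.4, 166.3,  23.4,  22.5]), 0.62)]
top bottle [(array([103.3, 205.2,  25.7,  20.2]), 0.89)]
top tile [(array([327.4, 225.8,  27.4,  29.3]), 0.91), (array([394.6, 223.3,  73.9,  74.1]), 0.57)]
side cap_center [(array([290.8, 263.1,  30.4,  30.1]), 0.9), (array([258.9, 177.8,  25.1,  21.7]), 0.58)]
side bottle [(array([174.4, 141.4,  19.4,  25.8]), 0.8), (array([292.8, 271.4,  75.9,  68.1]), 0.38)]
side tile [(array([293.8, 270.9,  77.1,  64.9]), 0.62), (array([377.4, 345.1,  83.2,  77.7]), 0.62)]
[293.66294861 263.12311196] [292.94266155 267.08766464] [310.94009593 216.99459936]
```

View pics/5.png

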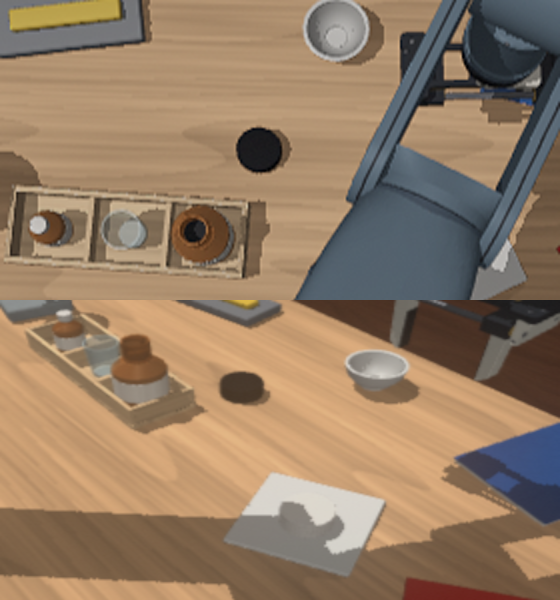

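The cap stands flat in the middle of the tile, detected at (291,263) against an expected (294,263). The jar neck is bare, the small bottle is upright in its well, and the gripper is clear. I'll hand in.

```bash
python3 -c "
from h import *
print(ticket.finish_job())"
```

```text
the job is handed in; nothing more can be done
None
```

The white cap is off the big jar and resting on the white tile, and the job is handed in; no verdict is reported. The arm was done by about 13.5 s of the 48 s allowed.

- **Unscrewing and lifting:** I gripped the cap, eased out a 6 N side load, and turned it about 84° anticlockwise. A 6 mm test lift met no resistance, so I raised it about 75 mm in all. The picture then showed it held level above the bare neck.
- **Setting down:** I carried it to the tile and lowered it until the fingertips were just above the glaze, by calculation. By the given sizes the cap was then about 5 mm above the tile, so it probably dropped those last few millimetres when the fingers opened; I did not measure this.
- **Last checks:** The side camera showed the cap flat on the tile. The network placed it at pixel (291, 263); the release position predicted (294, 263), within a few millimetres of the tile's centre. The bottle was upright, within a few pixels of its first position, and the retracted gripper read almost no force.
- **Not confirmed:** The arm blocked the top camera's view of the tile, so the final position rests on the side view alone. The top-view network's only cap detection was the black look-alike, and one of its tile detections was a partial view behind the arm. The two cameras' estimates of the tile's centre differed by about 5 mm, and I used the average; the limit is 42 mm.

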